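Raise a warm sample tube half-way out of the dry block for reading

TASK

Lift the clear hood off the dry-block incubator and stand it right way up on the bench. Then draw the tube with the dark blue cap straight up its bore by about 35 mm, gently and without letting it leave the block, so that the contents can be read while its lower half stays warm. Finish still holding the tube there, hanging free and upright in its bore; leave the other tubes seated and everything else where it stands.

Things in the scene. Friction and masses are not known exactly. Their poses are not given: they have to be found in the camera images.
- dry_block: white dry-block incubator, housing 156 (x) x 165 (y) x 76 mm, fixed, sloped control panel on its -x side, a look-only mains lead behind. Origin: centre of the underside, on the bench; z up. The flat housing top is a ledge at z = 76 mm; out of it a bare aluminium block, 80 (x) x 130 (y) mm, stands 6 mm proud, centred at x = +18 mm
- block_top (a point): centre of the aluminium block's top face, 82 mm above the bench; axes as the dry block. Six vertical blind bores, 15.8 mm wide and 58 mm deep (floors 24 mm above the bench), at x = -18 and +18 mm, y = -48, 0 and +48 mm from this point; three hold tubes, three are empty
- hood: loose clear plastic hood, 90 (x) x 140 (y) x 50 mm, walls 3 mm, open below, with a blue bar grip on top; 76 mm high in all, 0.16 kg. Origin: centre of its open underside; z up. At the start it stands over the tubes on the housing ledge, round the proud block with 2 mm play on each side
- hood_grip (a point): centre of the hood's blue bar grip, 68 mm above the hood's underside. The bar is 16 mm wide (hood x), 80 mm long (hood y) and 16 mm high, with a 10 mm gap between it and the hood's top; pinch it across the width from above
- tube_dark_blue: the tube to raise: clear, 14 mm across, 95 mm long, 0.02 kg; dark blue cap 16 mm across from 74 to 95 mm above the foot. Origin: the round foot, on the axis; z along the tube to the cap. At the start the foot is on a bore's floor, 24 mm above the bench, so that 37 mm (cap: the upper 21 mm) stands above the block. The bore has 0.9 mm play all round
- tube_orange: like the tube to raise, with an orange cap, seated in another bore; stays there
- tube_yellow: like the tube to raise, with a yellow cap, seated in another bore; stays there
- timer: round white bench timer with a dark grey dial, 66 mm across, 49 mm high; origin under its centre; bystander
- slide_box: small blue box, 30 x 78 x 26 mm; origin under its centre; bystander
Not all that is in view belongs to the job. Leave any green look-alike of the hood alone.

How it is judged:
By the outcome, as a careful person would: the job done as asked, in the order asked, and still so for the second after the job is handed in, while the arm keeps its last pose, push and grip.
It also fails if it takes over 54 s, if anything falls off the work surface, if the arm or the gripper's body presses on something with over 40 N, if the wrist force passes 120 N, or if a joint passes its speed limit or range.

ROBOT

A 6-joint arm with a two-finger parallel gripper is mounted at the origin on a cart in front of the work surface, level with it; the furniture and walls round the work are solid. World frame = base frame: x ahead of the robot, y to its left, z up, the work surface at z = 0. Lengths are in m, angles in rad, forces in N, time in s.
With the tool pointing down it reaches from about 0.325 to 0.85 m from the base axis. Payload 4.4 kg.
Tool frame: the origin (TCP) lies on the centre line of the jaws, within the pads' length; the fingertips stand 11 mm ahead of it and the grasp point (between the pads) lies 8 mm behind it; z points along the fingers, y is the line along which they close (so a half turn about z gives the same grasp; the last joint's range is limited). The gripper opens to 94 mm and grips with 3 to 60 N. Pads are 16 mm wide; open, the fingers measure 119 mm over their backs; the gripper's body (75 mm by 177 mm) begins 78 mm behind the grasp point.
Start: joints at [1.157, 0.207, 1.542, -0, 1.393, -0.15], TCP at [0.149, 0.555, 0.216] pointing down, gripper open.
Joint ranges: [-2.73, 2.73], [-0.86, 2.22], [0.23, 2.46], [-1.11, 4.25], [0.08, 2.63], [-2.82, 2.82]. Speed limits (rad/s): [2.79, 2.79, 3.14, 3.14, 3.14, 3.14].

INTERFACE

Orientations are given as a rotation vector (axis times angle).
In Python, from station import * gives the robot as it stands.
- The arm moves only by the tool play_rows, never from a script. Its argument "targets" is a list of rows, each an object of numbers: "hand": the opening, from 0 (shut) to 1 (fully open); "dx", "dy", "dz": the shift along the tool's x, y, z in units of 30 mm (1.0 is 30 mm); "rx", "ry", "rz": the turn, a rotation vector about the tool's x, y, z in units of 5 degrees (1.0 is 5 degrees). A call has 1 to 10 rows; each row shifts and turns the commanded pose from where the row before left it, along the tool's axes as they then stand; what a row does not reach is not made up. A row lasts 1/12 s, in which the tool goes at most 41.7 mm and 7.16 degrees, less where a joint would pass 70% of its speed; a pose out of reach is approached as far as the arm can. A call is refused whole if a number of a shift passes 1 or a number of a turn 1, either way. A call with a gripper value outside its range is refused whole. The fingers move at their own pace and stop on an object; "grip_force" is the grip in N (left out, the last holds). Time passes only in rows, so rows that do not move let the fingers close. It gives the time, the measured TCP pose, the force, the opening and the grip force at its end, in the units of the state.
- observe(): the state, without advancing time (a new reading comes with each control period).
- camera(name): name is "scene" or "side" or "wrist"; returns a dict with "color" (400x640x3 uint8, red, green, blue), "mtx" (3x3 intrinsics, pixels), "distortion" ([k1, k2, p1, p2, k3] as OpenCV has them; the pictures are not rectified), "extrinsics" (4x4, takes a point from world to camera coordinates). Camera axes: x right, y down, z forward; pixel columns grow to the right and rows downward; lengths in m; the calibration is good to about 2 mm. A picture is of the moment at which its call begins. There is no depth.
- sign_off(): hands the job in; it is judged then, once.
Trained networks look in the newest picture that a camera, given by its name, has taken for a name from the list of things; names that differ only in an ending like _2 or _b are one class to them, and where a whole thing is asked for, a point or a joint stands for the part that bears it (a point fixed in the world has none). Each returns a list of dicts, best first, with "confidence" (0 to 1); they miss things now and then, are a little off and sometimes report something else, mostly with a low value. They report only what shows in the picture. A call takes as long as a camera call. They do not tell look-alikes from the thing itself.
- find_in(camera, label): "box" ([centre column, centre row, width, height] as shares, 0 to 1, of the picture: columns of its width, rows of its height, round what is visible of it).
- masks_of(camera, label): "region" (400x640 bool, what is visible of it) and "box" ([centre column, centre row, width, height] as shares, 0 to 1, of the picture: columns of its width, rows of its height, round what is visible of it).
The state is a dict: "clock": time; "joint_pos": joint angles; "joint_velocities": joint speeds; "joint_efforts": joint torques, N m; "tcp_pos": TCP position; "tcp_rot": TCP orientation; "ft_force": force on the tool from outside, world axes, zero at the start; "moment": the same for the moment, N m; "finger_gap": opening from 0.0 (shut) to 1.0 (fully open); "gripper_force": force on a finger pad.
Only numpy, scipy, OpenCV 4.12 (cv2) and the standard library are available. Lean on these libraries where they do the work, as an engineer would, in place of code of your own. Each camera call takes 0.05 s, during which the arm holds its last target. There are 200 camera calls.

## Working session

There is one attempt and no reset: what is moved stays moved. The work goes in short steps, Python scripts to look and compute and a tool call to move; the robot and the scene stay as the last step left them, time stands still between calls to the robot, and variables do not carry over. Pictures are saved under pics/ and viewed, at most 10 in all, crops included, and the job is handed in when it is done.

Besides the shell and the picture viewer there is one more tool, called as a command line: name --argument value ..., lists and objects as JSON in quotes. play_rows: Moves the arm, as the interface text tells. Its arguments: {"type":"object","properties":{"targets":{"type":"array"},"grip_force":{"type":"number"}},"required":["targets"]}

```bash
mkdir -p pics; cat > h.py <<'E'
from station import *
import numpy as np, cv2
from scipy.spatial.transform import Rotation as R
def shot(n,fn=None):
    c=camera(n)
    if fn: cv2.imwrite('pics/'+fn,c['color'][:,:,::-1])
    return c
def ray(c,uv):
    K=np.array(c['mtx'],float);D=np.array(c['distortion'],float);T=np.array(c['extrinsics'])
    p=cv2.undistortPoints(np.array(uv,float).reshape(-1,1,2),K,D).reshape(-1,2)
    d=np.c_[p,np.ones(len(p))]@T[:3,:3]
    return -T[:3,:3].T@T[:3,3], d/np.linalg.norm(d,axis=1)[:,None]
def atz(c,uv,z):
    o,d=ray(c,uv); return o+d*((z-o[2])/d[:,2])[:,None]
def tri(obs):
    A=np.zeros((3,3));b=np.zeros(3);L=[]
    for c,uv in obs:
        o,d=ray(c,uv);P=np.eye(3)-np.outer(d[0],d[0]);A+=P;b+=P@o;L.append((P,o))
    x=np.linalg.solve(A,b); return x,[np.linalg.norm(P@(x-o)) for P,o in L]
def proj(c,X):
    T=np.array(c['extrinsics']);return cv2.projectPoints(np.array(X,float).reshape(-1,3),cv2.Rodrigues(T[:3,:3])[0],T[:3,3],np.array(c['mtx'],float),np.array(c['distortion'],float))[0].reshape(-1,2)
E
python3 - <<'E'
from h import *
np.set_printoptions(precision=4,suppress=True)
cs={n:shot(n,n+'0.png') for n in('scene','side','wrist')}
for n in cs:
    T=cs[n]['extrinsics'];print(n,-T[:3,:3].T@T[:3,3])
    for l in('dry_block','hood','hood_grip','tube_dark_blue','tube_orange','tube_yellow','timer','slide_box'):
        print(n,l,[(round(d['confidence'],2),(np.array(d['box'])*[640,400,640,400]).round(1).tolist()) for d in find_in(n,l)][:3])
cv2.imwrite('pics/both.png',np.vstack([cs['scene']['color'],cs['side']['color']])[:,:,::-1][::1])
print(observe())
E
```

```text
scene [-0.2022 -0.2549  0.7535]
scene dry_block [(0.65, [312.6, 209.8, 72.4, 46.7])]
scene hood [(0.85, [314.1, 183.2, 53.6, 45.3]), (0.61, [193.9, 205.3, 60.7, 49.8])]
scene hood_grip [(0.77, [192.8, 206.3, 55.6, 45.6]), (0.69, [313.7, 180.1, 62.3, 43.6])]
scene tube_dark_blue [(0.63, [315.9, 182.5, 61.8, 44.0])]
scene tube_orange []
scene tube_yellow [(0.57, [312.3, 209.6, 66.1, 45.8])]
scene timer [(0.71, [435.4, 244.6, 25.8, 24.3]), (0.27, [314.2, 183.3, 55.5, 43.0])]
scene slide_box [(0.66, [383.9, 247.2, 34.0, 17.5]), (0.27, [312.5, 198.7, 69.2, 75.2])]
side [-0.5841 -0.1375  0.5501]
side dry_block []
side hood [(0.73, [185.3, 245.8, 27.9, 31.9])]
side hood_grip [(0.71, [183.2, 244.5, 23.3, 30.8])]
side tube_dark_blue []
side tube_orange []
side tube_yellow []
side timer [(0.56, [429.9, 228.6, 24.0, 20.9])]
side slide_box [(0.62, [389.0, 241.0, 26.0, 13.2])]
wrist [0.0764 0.5742 0.3844]
wrist dry_block []
wrist hood [(0.95, [299.9, 319.4, 67.4, 104.3])]
wrist hood_grip [(0.73, [299.1, 318.8, 64.1, 104.8])]
wrist tube_dark_blue []
wrist tube_orange []
wrist tube_yellow []
wrist timer []
wrist slide_box []
{'clock': 1.35, 'joint_pos': array([ 1.1575,  0.2066,  1.5415, -0.    ,  1.3935, -0.1505]), 'joint_velocities': array([ 0.0014, -0.0009,  0.0011, -0.0004, -0.0011,  0.0012]), 'joint_efforts': array([ -0.0006, -37.0884, -28.1752,   0.0698,   0.0276,   0.    ]), 'tcp_pos': array([0.1494, 0.5553, 0.2164]), 'tcp_rot': array([ 0.4116,  3.1145, -0.0001]), 'ft_force': array([-0.1867, -0.565 ,  0.0155]), 'moment': array([-0.0486,  0.0015, -0.002 ]), 'gripper_force': 0.0, 'finger_gap': 1.001676399916121}
```

View pics/scene0.png

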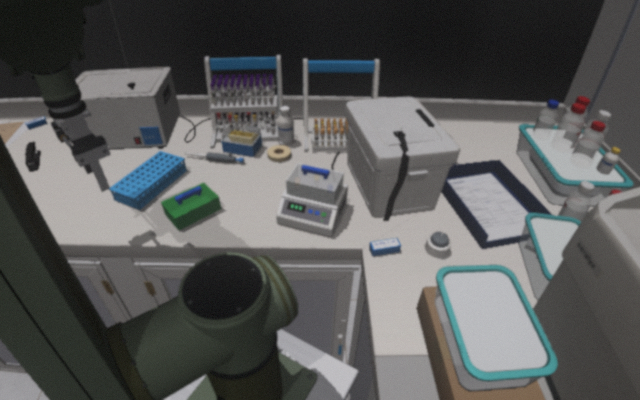

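View pics/side0.png

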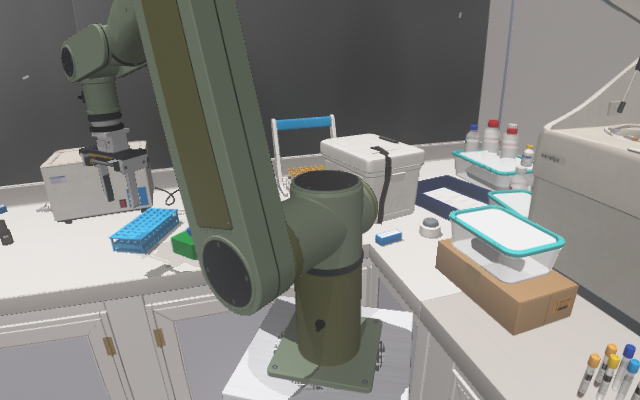

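The scene picture shows two hood-like things. The clear one with a blue bar sits on the white incubator at about (314,182), and the green look-alike stands on the bench at about (192,205). The clear one fits the description. The side view is blocked by the arm.

```bash
python3 - <<'E'
from h import *
np.set_printoptions(precision=4,suppress=True)
c=shot('scene')
cv2.imwrite('pics/crop1.png',cv2.resize(c['color'][150:270,150:350],(800,480),interpolation=cv2.INTER_CUBIC)[:,:,::-1])
print('grip',atz(c,[[315,170]],.144),'panel-front',atz(c,[[276,222],[326,232]],0),'slide,timer',atz(c,[[384,247],[437,244]],.02))
print('green',atz(c,[[192,205]],.04), 'white box front', atz(c,[[372,212],[437,208]],0))
w=camera('wrist');s=observe();Rt=R.from_rotvec(s['tcp_rot']).as_matrix();T=w['extrinsics']
print('tool axes\n',Rt,'\ncam in tool',Rt.T@(-T[:3,:3].T@T[:3,3]-s['tcp_pos']),'\ncam axes in tool\n',Rt.T@T[:3,:3].T,w['mtx'])
E
```

```text
grip [[0.5277 0.1636 0.144 ]] panel-front [[0.4233 0.2307 0.    ]
 [0.4614 0.0877 0.    ]] slide,timer [[ 0.473  -0.0797  0.02  ]
 [ 0.5552 -0.1995  0.02  ]]
green [[0.3242 0.4515 0.04  ]] white box front [[ 0.6044  0.0101  0.    ]
 [ 0.7233 -0.1548  0.    ]]
tool axes
 [[-0.9657  0.2598  0.    ]
 [ 0.2598  0.9657  0.0001]
 [-0.      0.0001 -1.    ]] 
cam in tool [ 0.0753 -0.0003 -0.1689] 
cam axes in tool
 [[-0.0005 -0.9662 -0.2577]
 [ 1.     -0.0005  0.    ]
 [-0.0001 -0.2577  0.9662]] [[288.3953   0.     322.6521]
 [  0.     288.3953 201.2848]
 [  0.       0.       1.    ]]
```

View pics/crop1.png

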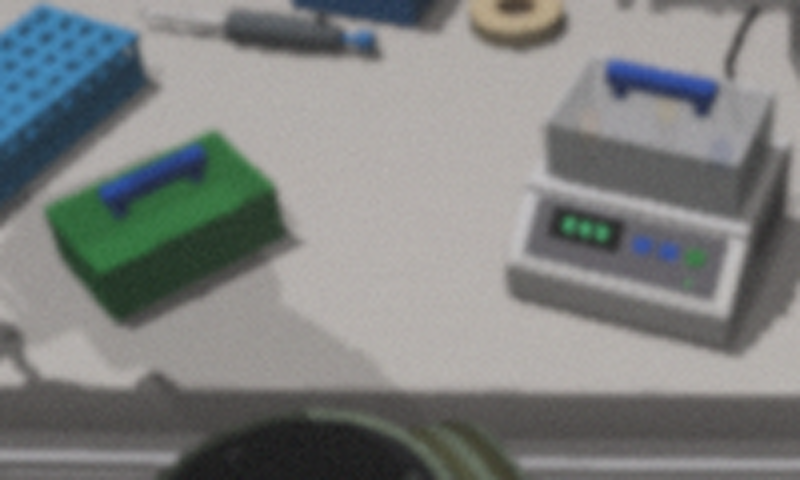

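The crop confirms it: the clear hood with a blue bar stands on the incubator at about (660,130) in the crop, with coloured caps showing through it. The green block with a similar bar at about (155,180) is the look-alike. I'm moving the wrist camera above the clear hood.

play_rows --targets '[{"dx": -0.78,"dy": -0.455,"dz": -0.5,"hand": 1},{"dx": -0.78,"dy": -0.455,"dz": -0.5,"hand": 1},{"dx": -0.78,"dy": -0.455,"dz": -0.5,"hand": 1},{"dx": -0.78,"dy": -0.455,"dz": -0.5,"hand": 1},{"dx": -0.78,"dy": -0.455,"dz": -0.5,"hand": 1},{"dx": -0.78,"dy": -0.455,"dz": -0.5,"hand": 1},{"dx": -0.78,"dy": -0.455,"hand": 1},{"dx": -0.78,"dy": -0.455,"hand": 1},{"dx": -0.78,"dy": -0.455,"hand": 1},{"dx": -0.78,"dy": -0.455,"hand": 1}]'

```text
invalid input
```

play_rows --targets '[{"dx": -0.78,"dy": -0.455,"hand": 1},{"dx": -0.78,"dy": -0.455,"hand": 1},{"dx": -0.78,"dy": -0.455,"hand": 1},{"dx": -0.78,"dy": -0.455,"hand": 1},{"dx": -0.78,"dy": -0.455,"hand": 1},{"dx": -0.78,"dy": -0.455,"hand": 1},{"dx": -0.78,"dy": -0.455,"hand": 1},{"dx": -0.78,"dy": -0.455,"hand": 1},{"dx": -0.78,"dy": -0.455,"hand": 1},{"dx": -0.78,"dy": -0.455,"hand": 1}]'

```text
invalid input
```

play_rows --targets '[{"rz": 1,"hand": 1},{"rz": 1,"hand": 1},{"rz": 1,"hand": 1},{"rz": 1,"hand": 1},{"rz": 1,"hand": 1},{"rz": 1,"hand": 1},{"rz": 1,"hand": 1},{"rz": 1,"hand": 1},{"rz": 1,"hand": 1},{"rz": 1,"hand": 1}]'

```text
invalid input
```

play_rows --targets '[{"rz": 1,"hand": 1},{"rz": 1,"hand": 1},{"hand": 1},{"hand": 1}]'

```text
invalid input
```

```bash
python3 - <<'E'
from h import *
np.set_printoptions(precision=4,suppress=True)
s=observe();print(s['clock'],s['tcp_pos'],s['joint_pos']);print(R.from_rotvec(s['tcp_rot']).as_matrix())
c=shot('wrist','w1.png')
for l in('hood','hood_grip','tube_dark_blue','tube_orange','tube_yellow','dry_block'):
    print(l,[(round(d['confidence'],2),(np.array(d['box'])*[640,400,640,400]).round(1).tolist()) for d in find_in('wrist',l)][:3])
E
```

```text
1.45 [0.1494 0.5553 0.2165] [ 1.1575  0.2066  1.5415  0.      1.3935 -0.1505]
[[-0.9657  0.2598  0.    ]
 [ 0.2598  0.9657  0.0001]
 [-0.      0.0001 -1.    ]]
hood [(0.9, [298.0, 320.3, 66.6, 106.2])]
hood_grip [(0.93, [298.4, 318.2, 69.9, 106.5])]
tube_dark_blue []
tube_orange []
tube_yellow []
dry_block []
```

View pics/w1.png

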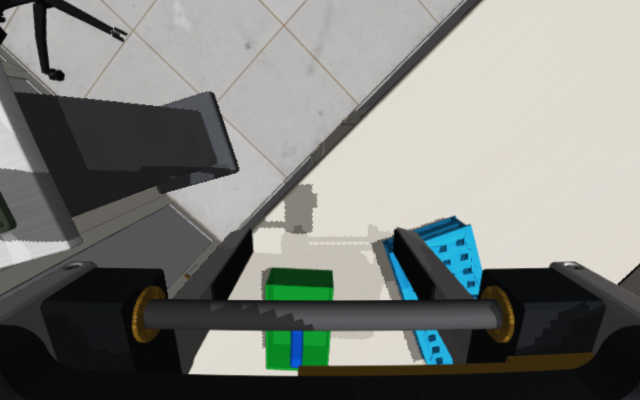

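The wrist picture still shows the start pose (green look-alike at about (298,320)), because the move calls were refused. I'll retry with every field filled in.

play_rows --targets '[{"hand": 1,"dx": -0.78,"dy": -0.455,"dz": -0.5,"rx": 0,"ry": 0,"rz": 0}]'

```text
clock: 1.88
tcp_pos: [0.1654, 0.5359, 0.2283]
tcp_rot: [-0.405, -3.112, 0.007]
ft_force: [0.7, -0.1, 0.5]
finger_gap: 1.002
gripper_force: 0.0
```

play_rows --targets '[{"hand": 1,"dx": -0.79,"dy": -0.52,"dz": -0.5,"rx": 0,"ry": 0,"rz": 0},{"hand": 1,"dx": -0.79,"dy": -0.52,"dz": -0.5,"rx": 0,"ry": 0,"rz": 0},{"hand": 1,"dx": -0.79,"dy": -0.52,"dz": -0.5,"rx": 0,"ry": 0,"rz": 0},{"hand": 1,"dx": -0.79,"dy": -0.52,"dz": -0.5,"rx": 0,"ry": 0,"rz": 0},{"hand": 1,"dx": -0.79,"dy": -0.52,"dz": -0.5,"rx": 0,"ry": 0,"rz": 0},{"hand": 1,"dx": -0.79,"dy": -0.52,"dz": 0,"rx": 0,"ry": 0,"rz": 0},{"hand": 1,"dx": -0.79,"dy": -0.52,"dz": 0,"rx": 0,"ry": 0,"rz": 0},{"hand": 1,"dx": -0.79,"dy": -0.52,"dz": 0,"rx": 0,"ry": 0,"rz": 0},{"hand": 1,"dx": -0.79,"dy": -0.52,"dz": 0,"rx": 0,"ry": 0,"rz": 0},{"hand": 1,"dx": -0.79,"dy": -0.52,"dz": 0,"rx": 0,"ry": 0,"rz": 0}]'

```text
clock: 2.72
tcp_pos: [0.3575, 0.3226, 0.3067]
tcp_rot: [0.411, 3.114, 0.001]
ft_force: [1.2, 0.2, -0.1]
finger_gap: 0.998
gripper_force: 0.0
```

play_rows --targets '[{"hand": 1,"dx": -0.79,"dy": -0.52,"dz": 0,"rx": 0,"ry": 0,"rz": 0},{"hand": 1,"dx": -0.79,"dy": -0.52,"dz": 0,"rx": 0,"ry": 0,"rz": 0},{"hand": 1,"dx": -0.79,"dy": -0.52,"dz": 0,"rx": 0,"ry": 0,"rz": 0},{"hand": 1,"dx": -0.79,"dy": -0.52,"dz": 0,"rx": 0,"ry": 0,"rz": 0},{"hand": 1,"dx": -0.79,"dy": -0.52,"dz": 0,"rx": 0,"ry": 0,"rz": 0},{"hand": 1,"dx": -0.79,"dy": -0.52,"dz": 0,"rx": 0,"ry": 0,"rz": 0},{"hand": 1,"dx": -0.79,"dy": -0.52,"dz": 0,"rx": 0,"ry": 0,"rz": 0},{"hand": 1,"dx": -0.79,"dy": -0.52,"dz": 0,"rx": 0,"ry": 0,"rz": 0},{"hand": 1,"dx": -0.79,"dy": -0.52,"dz": 0,"rx": 0,"ry": 0,"rz": 0},{"hand": 1,"dx": -0.79,"dy": -0.52,"dz": 0,"rx": 0,"ry": 0,"rz": 0}]'

```text
clock: 3.55
tcp_pos: [0.5459, 0.1104, 0.3065]
tcp_rot: [0.412, 3.114, 0.0]
ft_force: [0.9, 0.2, 0.0]
finger_gap: 1.0
gripper_force: 0.0
```

play_rows --targets '[{"hand": 1,"dx": 0,"dy": 0,"dz": 0,"rx": 0,"ry": 0,"rz": 1},{"hand": 1,"dx": 0,"dy": 0,"dz": 0,"rx": 0,"ry": 0,"rz": 1},{"hand": 1,"dx": 0,"dy": 0,"dz": 0,"rx": 0,"ry": 0,"rz": 1},{"hand": 1,"dx": 0,"dy": 0,"dz": 0,"rx": 0,"ry": 0,"rz": 1},{"hand": 1,"dx": 0,"dy": 0,"dz": 0,"rx": 0,"ry": 0,"rz": 1},{"hand": 1,"dx": 0,"dy": 0,"dz": 0,"rx": 0,"ry": 0,"rz": 1},{"hand": 1,"dx": 0,"dy": 0,"dz": 0,"rx": 0,"ry": 0,"rz": 1},{"hand": 1,"dx": 0,"dy": 0,"dz": 0,"rx": 0,"ry": 0,"rz": 1},{"hand": 1,"dx": 0,"dy": 0,"dz": 0,"rx": 0,"ry": 0,"rz": 1},{"hand": 1,"dx": 0,"dy": 0,"dz": 0,"rx": 0,"ry": 0,"rz": 1}]'

```text
clock: 4.38
tcp_pos: [0.5451, 0.1116, 0.3064]
tcp_rot: [-1.695, -2.645, 0.0]
ft_force: [-0.4, -0.5, -0.4]
finger_gap: 1.0
gripper_force: 0.0
```

play_rows --targets '[{"hand": 1,"dx": 0,"dy": 0,"dz": 0,"rx": 0,"ry": 0,"rz": 1},{"hand": 1,"dx": 0,"dy": 0,"dz": 0,"rx": 0,"ry": 0,"rz": 1},{"hand": 1,"dx": 0,"dy": 0,"dz": 0,"rx": 0,"ry": 0,"rz": 0},{"hand": 1,"dx": 0,"dy": 0,"dz": 0,"rx": 0,"ry": 0,"rz": 0}]'

```text
clock: 4.72
tcp_pos: [0.5451, 0.1116, 0.3064]
tcp_rot: [-1.911, -2.494, 0.0]
ft_force: [0.1, -0.4, -0.1]
finger_gap: 0.997
gripper_force: 0.0
```

```bash
python3 - <<'E'
from h import *
np.set_printoptions(precision=4,suppress=True)
s=observe();print(s['clock'],s['tcp_pos'],s['joint_pos']);print(R.from_rotvec(s['tcp_rot']).as_matrix())
c=shot('wrist','w2.png'); import pickle;pickle.dump(c,open('w2.pkl','wb'))
for l in('hood','hood_grip','tube_dark_blue'):
    print(l,[(round(d['confidence'],2),(np.array(d['box'])*[640,400,640,400]).round(1).tolist()) for d in find_in('wrist',l)][:3])
h=cv2.cvtColor(c['color'],cv2.COLOR_RGB2HSV);m=cv2.inRange(h,(105,150,80),(130,255,255))
n,_,st,ce=cv2.connectedComponentsWithStats(m);print([(st[i],ce[i]) for i in range(1,n) if st[i][4]>80])
E
```

```text
4.7167 [0.5451 0.1116 0.3064] [ 0.0464  0.1118  1.466  -0.      1.5638 -0.2167]
[[-0.26    0.9656 -0.    ]
 [ 0.9656  0.26   -0.    ]
 [ 0.     -0.     -1.    ]]
hood [(0.85, [320.1, 136.2, 83.1, 122.2])]
hood_grip []
tube_dark_blue []
[(array([310, 105,  18,  72, 926], dtype=int32), array([318.4946, 139.8467]))]
```

View pics/w2.png

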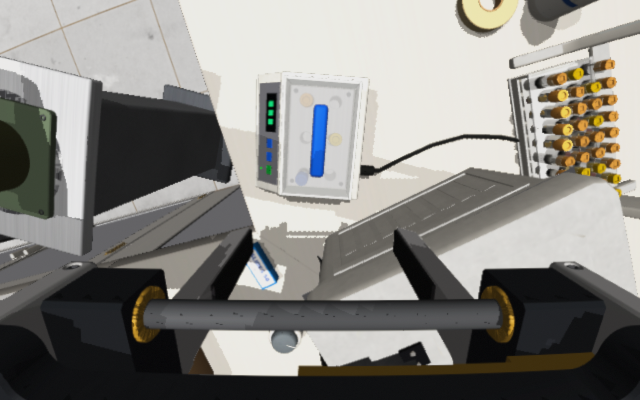

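The wrist picture shows the incubator at about (315,135) with the blue bar upright at (318,140). Through the hood I can see a dark blue cap at (302,177), orange at (306,100) and yellow at (333,138). A tall white box stands close by at the lower right, with its corner at about (320,240).

```bash
python3 - <<'E'
from h import *
import pickle
np.set_printoptions(precision=4,suppress=True)
w=pickle.load(open('w2.pkl','rb'));c=shot('scene','s2.png')
def blobs(im,lo,hi,a):
    m=cv2.inRange(cv2.cvtColor(im,cv2.COLOR_RGB2HSV),lo,hi);n,lab,st,ce=cv2.connectedComponentsWithStats(m)
    return [(st[i],ce[i],cv2.minAreaRect(np.argwhere(lab==i)[:,::-1].astype(np.float32))) for i in range(1,n) if st[i][4]>a]
b=blobs(w['color'],(105,150,80),(130,255,255),80)[0];print(b)
for x in blobs(c['color'],(100,110,60),(130,255,255),25):
    if 270<x[1][0]<350 and 150<x[1][1]<240: print('scene',x)
s=[x for x in blobs(c['color'],(100,110,60),(130,255,255),25) if 280<x[1][0]<350 and 155<x[1][1]<185]
if s: 
    s=max(s,key=lambda x:x[0][4]);print('tri',tri([(w,b[1]),(c,s[1])]))
bx=cv2.boxPoints(b[2]);print(bx,'\n',atz(w,bx,.152))
P=atz(w,bx,.152);e=[P[1]-P[0],P[2]-P[1]];e=max(e,key=np.linalg.norm);print('ctr',P.mean(0),'axis deg',np.degrees(np.arctan2(e[1],e[0])),[np.linalg.norm(P[1]-P[0]),np.linalg.norm(P[2]-P[1])])
# block footprint corners in the wrist picture: hood housing top/ledge right edge
for h in(.15,.2,.25,.28):print('box corner',h,atz(w,[[320,240],[425,190],[490,170],[305,297]],h)[:,:2].tolist(),proj(c,atz(w,[[320,240],[490,170]],h)).tolist())
cv2.imwrite('pics/s2c.png',cv2.resize(c['color'][80:270,260:480],(790,682),interpolation=cv2.INTER_CUBIC)[:600,:,::-1])
E
```

```text
(array([310, 105,  18,  72, 926], dtype=int32), array([318.4946, 139.8467]), ((318.5044250488281, 140.43362426757812), (13.303800582885742, 71.44141387939453), 3.814074993133545))
scene (array([302, 166,  26,  10, 123], dtype=int32), array([314.561 , 169.8699]), ((314.3846130371094, 170.07693481445312), (25.8873291015625, 5.4912519454956055), 11.309932708740234))
tri (array([0.5256, 0.1653, 0.1451]), [np.float64(0.0013245120819096886), np.float64(0.0013245120819098044)])
[[309.4911 175.6327]
 [314.2433 104.3496]
 [327.5177 105.2345]
 [322.7655 176.5177]] 
 [[0.5252 0.1256 0.152 ]
 [0.5109 0.2018 0.152 ]
 [0.5249 0.2046 0.152 ]
 [0.54   0.1285 0.152 ]]
ctr [0.5253 0.1651 0.152 ] axis deg 100.65939871835526 [np.float64(0.07749229388114165), np.float64(0.014241250905032506)]
box corner 0.15 [[0.5571008087485537, 0.052170077773594614], [0.6589986983172755, 0.14388646402144656], [0.7243880302144983, 0.18607628885837177], [0.5587624513530338, -0.02924046930070459]] [[356.5134134304889, 175.33715876201896], [340.64830640911026, 134.43958117421596]]
box corner 0.2 [[0.552163899088154, 0.0723552310452675], [0.6384051484884972, 0.14997936805121345], [0.6937473906501171, 0.1856867141141973], [0.5535702298264423, 0.0034534380467190484]] [[350.22788000454653, 158.50117965694824], [336.93030312945314, 124.3681021045117]]
box corner 0.25 [[0.5472269894277542, 0.09254038431694037], [0.6178115986597189, 0.15607227208098032], [0.663106751085736, 0.18529713937002282], [0.5483780082998508, 0.03614734539414263]] [[343.56612675800136, 140.7065672990447], [332.8472716336368, 113.32658668781743]]
box corner 0.28 [[0.5442648436315143, 0.1046514762799441], [0.6054554687624518, 0.15972801449884044], [0.6447223673471073, 0.18506339452351814], [0.5452626753838958, 0.0557636898025968]] [[339.3779695624433, 129.54523691784456], [330.2001417509117, 106.17866208616059]]
```

View pics/s2c.png

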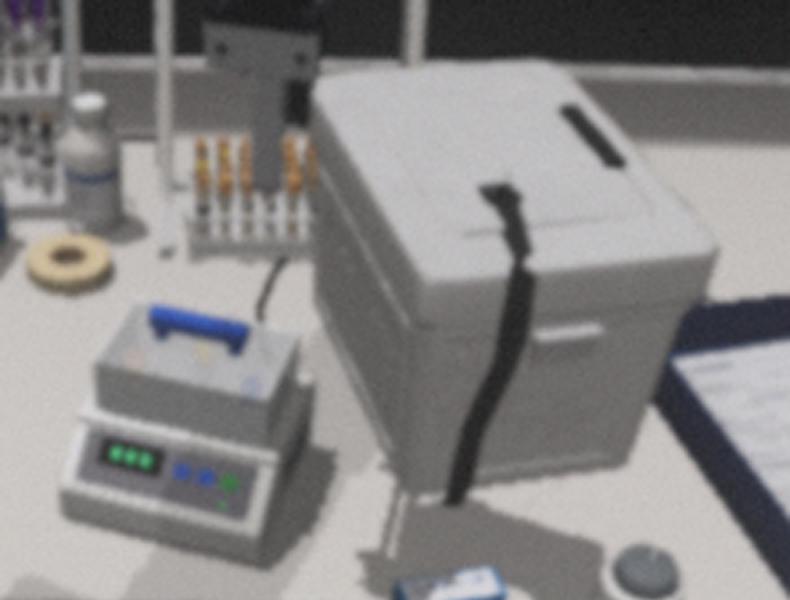

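The scene crop shows the incubator at lower left with the blue bar at crop (200,325). The tall box is on the right, with its front-left edge running from crop (425,285) at the top to (410,490) at the bottom. I'll check the box's position before planning clearances.

```bash
python3 - <<'E'
from h import *
import pickle
np.set_printoptions(precision=4,suppress=True)
w=pickle.load(open('w2.pkl','rb'));c=shot('scene')
print('bottom edge wrist z0',atz(w,[[325,240],[420,197],[485,170]],0),'scene bottom',atz(c,[[374,216.5],[348,164]],0))
print('top corner',tri([(w,[307,296]),(c,[378.4,159.4])]))
for h in(.2,.25,.27,.3):print(h,atz(w,[[307,296],[420,222],[530,172]],h)[:,:2].tolist(),atz(c,[[378.4,159.4],[347,104]],h)[:,:2].tolist())
# hood/ledge check in wrist: housing top corners
print('housing bottom/top corners',atz(w,[[361,199],[368,79],[282,72]],.076),atz(w,[[259,193],[259,73]],0.0),'hood top corners',atz(w,[[358,199],[363,81],[287,78],[282,194]],.126))
a=np.radians(10.66);ux=np.array([np.cos(a),np.sin(a)]);uy=np.array([-ux[1],ux[0]])
H=np.array([.5256,.1653])
for n,x,y,px in(('blue',-18,-48,(302,177)),('orange',-18,48,(306,100)),('yellow',18,0,(333,138))):
    X=H+ux*x/1e3+uy*y/1e3;print(n,X,proj(w,[[*X,.119]]),px)
print('house origin',H-ux*.018, 'hood corners', proj(w,[[*(H+ux*i*.045+uy*j*.07),.126] for i in(-1,1) for j in(-1,1)]))
E
```

```text
bottom edge wrist z0 [[ 0.5805 -0.0061  0.    ]
 [ 0.7167  0.1118  0.    ]
 [ 0.8079  0.1849  0.    ]] scene bottom [[ 0.5893 -0.0029  0.    ]
 [ 0.7902  0.1823  0.    ]]
top corner (array([0.5591, 0.0052, 0.2123]), [np.float64(0.008161816133961731), np.float64(0.00816181613396171)])
0.2 [[0.5553702039370769, 0.0052354521014408295], [0.645040526999135, 0.11736731760481414], [0.7340468132469753, 0.19475526540752108]] [[0.5869527015862886, 0.007533835152070567], [0.8307509464888915, 0.22042056205461802]]
0.25 [[0.5498512066835733, 0.03760584427458563], [0.6232423594909469, 0.12938076595116477], [0.6960900278361505, 0.19271934340567934]] [[0.51566574128748, -0.01617521516400866], [0.7374416898295925, 0.17748145291290773]]
0.27 [[0.5476436077821719, 0.05055400114384356], [0.6145230924876716, 0.13418614528970502], [0.6809073136718206, 0.19190497460494266]] [[0.48715095716795653, -0.025658835290440357], [0.700117987165873, 0.16030580925622362]]
0.3 [[0.5443322094300697, 0.06997623644773042], [0.6014441919827587, 0.14139421429751536], [0.6581332424253257, 0.1906834214038376]] [[0.44437878098867156, -0.03988426548008783], [0.6441324331702938, 0.1345423437711975]]
housing bottom/top corners [[0.6049 0.0984 0.076 ]
 [0.567  0.2549 0.076 ]
 [0.4571 0.2342 0.076 ]] [[0.45   0.0474 0.    ]
 [0.4102 0.2335 0.    ]] hood top corners [[0.5912 0.1081 0.126 ]
 [0.5568 0.2424 0.126 ]
 [0.4726 0.2231 0.126 ]
 [0.4979 0.0897 0.126 ]]
blue [0.5168 0.1148] [[301.9688 177.6408]] (302, 177)
orange [0.499  0.2091] [[306.8356  97.2298]] (306, 100)
yellow [0.5433 0.1686] [[333.9088 140.9831]] (333, 138)
house origin [0.5079 0.162 ] hood corners [[278.9516 194.3881]
 [283.9805  74.5817]
 [350.7828 199.7188]
 [363.0261  81.0146]]
```

play_rows --targets '[{"hand": 0.5,"dx": 0,"dy": 0,"dz": 0,"rx": 0,"ry": 0,"rz": 0.75},{"hand": 0.5,"dx": 0.94,"dy": -0.145,"dz": 0,"rx": 0,"ry": 0,"rz": 0},{"hand": 0.5,"dx": 0.94,"dy": -0.145,"dz": 0,"rx": 0,"ry": 0,"rz": 0},{"hand": 0.5,"dx": 0,"dy": 0,"dz": 0.9,"rx": 0,"ry": 0,"rz": 0},{"hand": 0.5,"dx": 0,"dy": 0,"dz": 0.9,"rx": 0,"ry": 0,"rz": 0},{"hand": 0.5,"dx": 0,"dy": 0,"dz": 0.9,"rx": 0,"ry": 0,"rz": 0},{"hand": 0.5,"dx": 0,"dy": 0,"dz": 0.8,"rx": 0,"ry": 0,"rz": 0},{"hand": 0.5,"dx": 0,"dy": 0,"dz": 0,"rx": 0,"ry": 0,"rz": 0},{"hand": 0.5,"dx": 0,"dy": 0,"dz": 0,"rx": 0,"ry": 0,"rz": 0}]' --grip_force 25

```text
clock: 5.77
tcp_pos: [0.5246, 0.1651, 0.2003]
tcp_rot: [-1.992, -2.426, 0.004]
ft_force: [0.5, -0.7, 0.3]
finger_gap: 0.503
gripper_force: 0.0
```

```bash
python3 - <<'E'
from h import *
np.set_printoptions(precision=4,suppress=True)
c=shot('scene');w=shot('wrist')
print('tape,screwdriver',atz(c,[[279,153],[243,160],[208,157],[188,155],[262,160]],.01))
print('green corners top', atz(c,[[162,203],[204,184],[219,197],[175,215]],.05))
b=cv2.inRange(cv2.cvtColor(w['color'],cv2.COLOR_RGB2HSV),(105,150,60),(130,255,255));ys,xs=np.nonzero(b);print(len(xs),xs.min(),xs.max(),ys.min(),ys.max())
s=observe();Rm=R.from_rotvec(s['tcp_rot']).as_matrix();p=s['tcp_pos'];print(p)
# expected bar corners if centred below tool at z=.152
print(proj(w,[[*(p[:2]+Rm[:2,1]*i*.008+Rm[:2,0]*j*.04),.152] for j in(-1,1) for i in(-1,1)]))
for r in range(ys.min(),ys.max(),8):
    q=xs[ys==r]; 
    if len(q):print(r,q.min(),q.max(),end='; ')
E
```

```text
tape,screwdriver [[0.711  0.4167 0.01  ]
 [0.6109 0.4985 0.01  ]
 [0.5626 0.6157 0.01  ]
 [0.5358 0.6856 0.01  ]
 [0.6446 0.4422 0.01  ]]
green corners top [[0.2787 0.522  0.05  ]
 [0.4063 0.4792 0.05  ]
 [0.383  0.3993 0.05  ]
 [0.2619 0.4523 0.05  ]]
1806 257 332 171 351
[0.5269 0.1654 0.2033]
[[314.8842 266.2626]
 [333.9603 266.2455]
 [314.1106 171.4953]
 [335.0043 171.4867]]
171 317 329; 179 314 332; 187 314 332; 195 314 331; 203 257 331; 211 314 331; 219 258 331; 227 314 331; 235 314 331; 243 314 331; 251 314 330; 259 314 330; 339 267 267;
```

play_rows --targets '[{"hand": 0.5,"dx": 0,"dy": -0.03,"dz": 0.7,"rx": 0,"ry": 0,"rz": 0},{"hand": 0.5,"dx": 0,"dy": 0,"dz": 0.7,"rx": 0,"ry": 0,"rz": 0},{"hand": 0.5,"dx": 0,"dy": 0,"dz": 0.55,"rx": 0,"ry": 0,"rz": 0},{"hand": 0.5,"dx": 0,"dy": 0,"dz": 0,"rx": 0,"ry": 0,"rz": 0},{"hand": 0,"dx": 0,"dy": 0,"dz": 0,"rx": 0,"ry": 0,"rz": 0},{"hand": 0,"dx": 0,"dy": 0,"dz": 0,"rx": 0,"ry": 0,"rz": 0},{"hand": 0,"dx": 0,"dy": 0,"dz": 0,"rx": 0,"ry": 0,"rz": 0},{"hand": 0,"dx": 0,"dy": 0,"dz": 0,"rx": 0,"ry": 0,"rz": 0},{"hand": 0,"dx": 0,"dy": 0,"dz": 0,"rx": 0,"ry": 0,"rz": 0},{"hand": 0,"dx": 0,"dy": 0,"dz": 0,"rx": 0,"ry": 0,"rz": 0}]' --grip_force 25

```text
clock: 6.7
tcp_pos: [0.5257, 0.1652, 0.1441]
tcp_rot: [1.993, 2.426, 0.003]
ft_force: [0.7, 0.7, 2.6]
finger_gap: 0.167
gripper_force: 25.0
```

play_rows --targets '[{"hand": 0,"dx": 0,"dy": 0,"dz": -0.15,"rx": 0,"ry": 0,"rz": 0},{"hand": 0,"dx": 0,"dy": 0,"dz": -0.2,"rx": 0,"ry": 0,"rz": 0},{"hand": 0,"dx": 0,"dy": 0,"dz": -0.3,"rx": 0,"ry": 0,"rz": 0},{"hand": 0,"dx": 0,"dy": 0,"dz": -0.3,"rx": 0,"ry": 0,"rz": 0},{"hand": 0,"dx": 0,"dy": 0,"dz": -0.3,"rx": 0,"ry": 0,"rz": 0},{"hand": 0,"dx": 0,"dy": 0,"dz": -0.3,"rx": 0,"ry": 0,"rz": 0},{"hand": 0,"dx": 0,"dy": 0,"dz": -0.3,"rx": 0,"ry": 0,"rz": 0},{"hand": 0,"dx": 0,"dy": 0,"dz": -0.3,"rx": 0,"ry": 0,"rz": 0},{"hand": 0,"dx": 0,"dy": 0,"dz": -0.3,"rx": 0,"ry": 0,"rz": 0},{"hand": 0,"dx": 0,"dy": 0,"dz": -0.3,"rx": 0,"ry": 0,"rz": 0}]'

```text
clock: 7.53
tcp_pos: [0.5248, 0.1651, 0.2265]
tcp_rot: [1.994, 2.427, 0.0]
ft_force: [0.1, -0.0, -2.5]
finger_gap: 0.169
gripper_force: 25.0
```

```bash
python3 - <<'E'
from h import *
c=shot('scene');s=observe();print(s['tcp_pos'],s['ft_force'],s['finger_gap'])
cv2.imwrite('pics/s3.png',cv2.resize(c['color'][110:260,150:370],(790,540),interpolation=cv2.INTER_CUBIC)[:,:,::-1])
E
```

```text
[0.52605079 0.16526185 0.22865684] [ 0.23528815 -0.98160242 -0.31967948] 0.16916104417569106
```

View pics/s3.png

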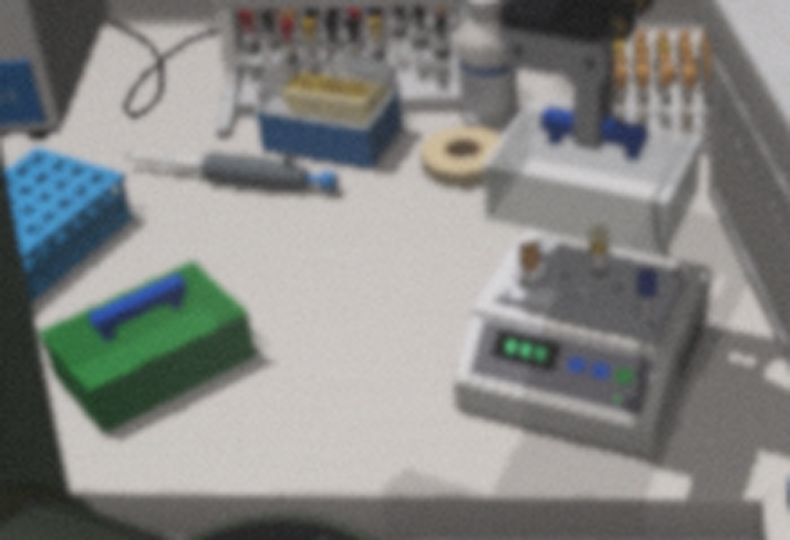

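The hood is off and hangs level at about crop (595,170). The orange (530,260), yellow (598,245) and dark blue (647,283) tubes are all still seated. The bench to the left, around crop (350,330), is free.

play_rows --targets '[{"hand": 0,"dx": 0.4,"dy": 0.05,"dz": 0,"rx": 0,"ry": 0,"rz": 0},{"hand": 0,"dx": 0.7,"dy": 0.08,"dz": 0,"rx": 0,"ry": 0,"rz": 0},{"hand": 0,"dx": 0.7,"dy": 0.08,"dz": 0,"rx": 0,"ry": 0,"rz": 0},{"hand": 0,"dx": 0.7,"dy": 0.08,"dz": 0,"rx": 0,"ry": 0,"rz": 0},{"hand": 0,"dx": 0.7,"dy": 0.08,"dz": 0,"rx": 0,"ry": 0,"rz": 0},{"hand": 0,"dx": 0.7,"dy": 0.08,"dz": 0,"rx": 0,"ry": 0,"rz": 0},{"hand": 0,"dx": 0.7,"dy": 0.08,"dz": 0,"rx": 0,"ry": 0,"rz": 0},{"hand": 0,"dx": 0.7,"dy": 0.08,"dz": 0,"rx": 0,"ry": 0,"rz": 0},{"hand": 0,"dx": 0.5,"dy": 0.05,"dz": 0,"rx": 0,"ry": 0,"rz": 0},{"hand": 0,"dx": 0.2,"dy": 0.02,"dz": 0,"rx": 0,"ry": 0,"rz": 0}]'

```text
clock: 8.42
tcp_pos: [0.5087, 0.3481, 0.2246]
tcp_rot: [-1.99, -2.429, 0.001]
ft_force: [-0.2, -1.1, -1.7]
finger_gap: 0.167
gripper_force: 25.0
```

play_rows --targets '[{"hand": 0,"dx": 0,"dy": 0,"dz": 0.3,"rx": 0,"ry": 0,"rz": 0},{"hand": 0,"dx": 0,"dy": 0,"dz": 0.7,"rx": 0,"ry": 0,"rz": 0},{"hand": 0,"dx": 0,"dy": 0,"dz": 0.7,"rx": 0,"ry": 0,"rz": 0},{"hand": 0,"dx": 0,"dy": 0,"dz": 0.7,"rx": 0,"ry": 0,"rz": 0},{"hand": 0,"dx": 0,"dy": 0,"dz": 0.7,"rx": 0,"ry": 0,"rz": 0},{"hand": 0,"dx": 0,"dy": 0,"dz": 0.7,"rx": 0,"ry": 0,"rz": 0},{"hand": 0,"dx": 0,"dy": 0,"dz": 0.6,"rx": 0,"ry": 0,"rz": 0},{"hand": 0,"dx": 0,"dy": 0,"dz": 0.4,"rx": 0,"ry": 0,"rz": 0},{"hand": 0,"dx": 0,"dy": 0,"dz": 0.2,"rx": 0,"ry": 0,"rz": 0},{"hand": 0,"dx": 0,"dy": 0,"dz": 0,"rx": 0,"ry": 0,"rz": 0}]'

```text
clock: 9.25
tcp_pos: [0.5087, 0.3443, 0.0735]
tcp_rot: [-1.994, -2.426, 0.006]
ft_force: [-0.8, -0.2, -2.8]
finger_gap: 0.165
gripper_force: 25.0
```

play_rows --targets '[{"hand": 0,"dx": 0,"dy": 0,"dz": 0.1,"rx": 0,"ry": 0,"rz": 0},{"hand": 0,"dx": 0,"dy": 0,"dz": 0.08,"rx": 0,"ry": 0,"rz": 0},{"hand": 0,"dx": 0,"dy": 0,"dz": 0.04,"rx": 0,"ry": 0,"rz": 0},{"hand": 0,"dx": 0,"dy": 0,"dz": 0,"rx": 0,"ry": 0,"rz": 0}]'

```text
clock: 9.58
tcp_pos: [0.5103, 0.3458, 0.0695]
tcp_rot: [1.994, 2.427, 0.002]
ft_force: [-0.0, 0.1, -1.5]
finger_gap: 0.169
gripper_force: 25.0
```

play_rows --targets '[{"hand": 0,"dx": 0,"dy": 0,"dz": 0.03,"rx": 0,"ry": 0,"rz": 0},{"hand": 0,"dx": 0,"dy": 0,"dz": 0.03,"rx": 0,"ry": 0,"rz": 0},{"hand": 0,"dx": 0,"dy": 0,"dz": 0,"rx": 0,"ry": 0,"rz": 0}]'

```text
clock: 9.83
tcp_pos: [0.5104, 0.3459, 0.0682]
tcp_rot: [1.994, 2.427, 0.002]
ft_force: [-1.3, -0.1, 2.6]
finger_gap: 0.17
gripper_force: 25.0
```

play_rows --targets '[{"hand": 0,"dx": 0,"dy": 0,"dz": 0.02,"rx": 0,"ry": 0,"rz": 0},{"hand": 0,"dx": 0,"dy": 0,"dz": 0,"rx": 0,"ry": 0,"rz": 0}]'

```text
clock: 10.0
tcp_pos: [0.5104, 0.3459, 0.0681]
tcp_rot: [1.994, 2.427, 0.002]
ft_force: [-1.7, -0.7, 5.9]
finger_gap: 0.168
gripper_force: 25.0
```

play_rows --targets '[{"hand": 0.5,"dx": 0,"dy": 0,"dz": 0,"rx": 0,"ry": 0,"rz": 0},{"hand": 0.5,"dx": 0,"dy": 0,"dz": 0,"rx": 0,"ry": 0,"rz": 0},{"hand": 0.5,"dx": 0,"dy": 0,"dz": 0,"rx": 0,"ry": 0,"rz": 0},{"hand": 0.5,"dx": 0,"dy": 0,"dz": -0.3,"rx": 0,"ry": 0,"rz": 0},{"hand": 0.5,"dx": 0,"dy": 0,"dz": -0.9,"rx": 0,"ry": 0,"rz": 0},{"hand": 0.5,"dx": 0,"dy": 0,"dz": -1,"rx": 0,"ry": 0,"rz": 0},{"hand": 0.5,"dx": 0,"dy": 0,"dz": -1,"rx": 0,"ry": 0,"rz": 0},{"hand": 0.5,"dx": 0,"dy": 0,"dz": -1,"rx": 0,"ry": 0,"rz": 0},{"hand": 0.5,"dx": 0,"dy": 0,"dz": -1,"rx": 0,"ry": 0,"rz": 0},{"hand": 0.5,"dx": 0,"dy": 0,"dz": -0.8,"rx": 0,"ry": 0,"rz": 0}]'

```text
clock: 10.83
tcp_pos: [0.5104, 0.3459, 0.2499]
tcp_rot: [1.993, 2.426, 0.005]
ft_force: [-0.2, -0.1, 0.7]
finger_gap: 0.499
gripper_force: 0.0
```

play_rows --targets '[{"hand": 0.5,"dx": -0.8,"dy": -0.13,"dz": 0,"rx": 0,"ry": 0,"rz": 0},{"hand": 0.5,"dx": -0.9,"dy": -0.15,"dz": 0,"rx": 0,"ry": 0,"rz": 0},{"hand": 0.5,"dx": -0.9,"dy": -0.15,"dz": 0,"rx": 0,"ry": 0,"rz": 0},{"hand": 0.5,"dx": -0.9,"dy": -0.15,"dz": 0,"rx": 0,"ry": 0,"rz": 0},{"hand": 0.5,"dx": -0.9,"dy": -0.15,"dz": 0,"rx": 0,"ry": 0,"rz": 0},{"hand": 0.5,"dx": -0.9,"dy": -0.15,"dz": 0,"rx": 0,"ry": 0,"rz": 0},{"hand": 0.5,"dx": -0.9,"dy": -0.15,"dz": 0,"rx": 0,"ry": 0,"rz": 0},{"hand": 0.5,"dx": -0.9,"dy": -0.15,"dz": 0,"rx": 0,"ry": 0,"rz": 0},{"hand": 0.5,"dx": -0.5,"dy": -0.12,"dz": 0,"rx": 0,"ry": 0,"rz": 0},{"hand": 0.5,"dx": 0,"dy": 0,"dz": 0,"rx": 0,"ry": 0,"rz": 0}]'

```text
clock: 11.67
tcp_pos: [0.5159, 0.1116, 0.2471]
tcp_rot: [1.998, 2.423, -0.001]
ft_force: [0.1, -0.1, -0.3]
finger_gap: 0.504
gripper_force: 0.0
```

```bash
python3 - <<'E'
from h import *
import pickle
c=shot('wrist','w4.png');pickle.dump(c,open('w4.pkl','wb'));s=observe();print(s['clock'],s['tcp_pos'],s['tcp_rot'])
for l in('hood','tube_dark_blue','tube_orange','tube_yellow'):
    print(l,[(round(d['confidence'],2),(np.array(d['box'])*[640,400,640,400]).round(1).tolist()) for d in find_in('wrist',l)][:3])
h=cv2.cvtColor(c['color'],cv2.COLOR_RGB2HSV);m=cv2.inRange(h,(105,110,30),(130,255,255))
n,_,st,ce=cv2.connectedComponentsWithStats(m);print([(st[i],ce[i]) for i in range(1,n) if st[i][4]>60])
E
```

```text
11.7167 [0.5159628  0.11322509 0.24702692] [1.99753906e+00 2.42430092e+00 1.09543401e-03]
hood [(0.86, [357.6, 28.3, 77.3, 56.6])]
tube_dark_blue [(0.62, [322.2, 194.2, 17.1, 24.1])]
tube_orange [(0.64, [324.6, 102.2, 19.0, 19.5])]
tube_yellow [(0.52, [359.7, 148.2, 18.1, 14.8]), (0.49, [414.6, 141.7, 303.6, 147.6])]
[(array([352,   0,  15,  15, 211], dtype=int32), array([358.95260664,   6.67298578])), (array([278, 149,   7,  12,  74], dtype=int32), array([281.04054054, 154.21621622])), (array([279, 165,   7,  11,  70], dtype=int32), array([281.91428571, 169.88571429])), (array([317, 186,  14,  18, 192], dtype=int32), array([323.35416667, 194.36979167]))]
```

View pics/w4.png

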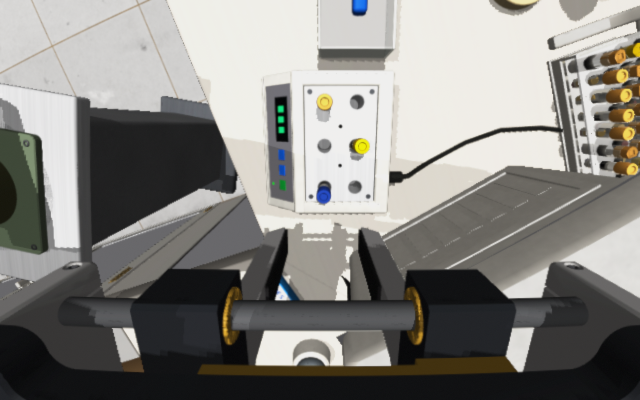

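The picture shows the hood standing upright on the bench at (357,28), clear of the housing. The dark blue cap is at (323,194), orange at (325,102) and yellow at (360,147), each in its bore. I'll take a second, lower view to measure the cap.

play_rows --targets '[{"hand": 0.35,"dx": 0,"dy": 0,"dz": 0.5,"rx": 0,"ry": 0,"rz": 0},{"hand": 0.35,"dx": 0,"dy": 0,"dz": 0.8,"rx": 0,"ry": 0,"rz": 0},{"hand": 0.35,"dx": 0,"dy": 0,"dz": 0.7,"rx": 0,"ry": 0,"rz": 0},{"hand": 0.35,"dx": 0,"dy": 0,"dz": 0,"rx": 0,"ry": 0,"rz": 0},{"hand": 0.35,"dx": 0,"dy": 0,"dz": 0,"rx": 0,"ry": 0,"rz": 0}]'

```text
clock: 12.33
tcp_pos: [0.5147, 0.1152, 0.1854]
tcp_rot: [-1.991, -2.427, 0.003]
ft_force: [-0.3, -0.6, 1.2]
finger_gap: 0.353
gripper_force: 0.0
```

```bash
cat > fit.py <<'E'
from h import *
import pickle
from scipy.optimize import least_squares
np.set_printoptions(precision=4,suppress=True)
def bb(c,near):
    m=cv2.inRange(cv2.cvtColor(c['color'],cv2.COLOR_RGB2HSV),(105,110,30),(130,255,255))
    m=cv2.morphologyEx(m,cv2.MORPH_CLOSE,np.ones((5,5),np.uint8))
    n,_,st,ce=cv2.connectedComponentsWithStats(m);i=min((i for i in range(1,n) if st[i][4]>100),key=lambda i:np.linalg.norm(ce[i]-near))
    x,y,w,h,a=st[i];return np.array([x-.5,y-.5,x+w-.5,y+h-.5]),a
t=np.linspace(0,2*np.pi,40)
def model(c,p):
    q=proj(c,[[p[0]+.008*np.cos(k),p[1]+.008*np.sin(k),z] for k in t for z in(p[2],p[2]-.021)]);return np.r_[q.min(0),q.max(0)]
def fit(obs):
    r=least_squares(lambda p:np.concatenate([model(c,p)-b for c,b in obs]),[.517,.115,.119]);return r.x,r.fun
E
python3 - <<'E'
from fit import *
w1=pickle.load(open('w4.pkl','rb'));w2=shot('wrist','w5.png');s=observe();print(s['tcp_pos'],R.from_rotvec(s['tcp_rot']).as_matrix())
b1,a1=bb(w1,(323,194));e=proj(w2,[[.517,.115,.11]])[0];b2,a2=bb(w2,e);print(b1,a1,b2,a2,e)
p,f=fit([(w1,b1),(w2,b2)]);print(p,f)
Rm=R.from_rotvec(s['tcp_rot']).as_matrix();d=np.array([p[0],p[1],.101])-s['tcp_pos'];print('tool move units',Rm.T@d/.03)
for c,b in((w1,b1),(w2,b2)):print(fit([(c,b)])[0])
E
```

```text
[0.516  0.1151 0.1869] [[-0.1953  0.9807 -0.    ]
 [ 0.9807  0.1953  0.0001]
 [ 0.0001  0.     -1.    ]]
[316.5 185.5 330.5 203.5] 192 [315.5 204.5 333.5 226.5] 308 [326.1413 212.5823]
[0.5167 0.1092 0.1089] [-0.3345  0.478   0.2222  0.5814  0.1202 -1.0641 -0.0235  0.1568]
tool move units [-0.2    -0.0137  2.8625]
[0.517  0.1084 0.103 ]
[0.5173 0.1063 0.1011]
```

```bash
python3 - <<'E'
from fit import *
w1=pickle.load(open('w4.pkl','rb'));w2=cv2.imread('pics/w5.png')
w1i=cv2.imread('pics/w4.png')
a=cv2.resize(w1i[165:225,293:353],(400,400),interpolation=cv2.INTER_NEAREST);b=cv2.resize(w2[185:245,293:353],(400,400),interpolation=cv2.INTER_NEAREST)
cv2.imwrite('pics/cap.png',np.hstack([a,b]))
E
```

```text
(no output)
```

View pics/cap.png

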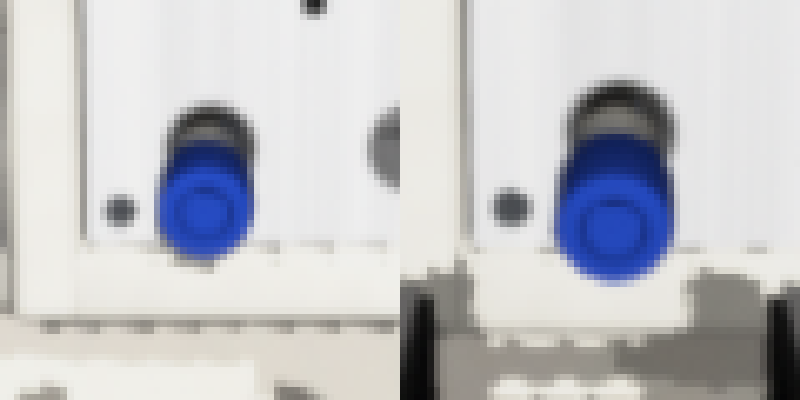

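The crop shows the dark blue cap whole in both views, with its top circle centred at about (323.0,196.0) in the first and (324.5,218.9) in the second. The bore rim is just behind it, at about (324.0,186.7) and (325.6,204.6).

```bash
python3 - <<'E'
from fit import *
w1=pickle.load(open('w4.pkl','rb'));w2=shot('wrist');sc=shot('scene');s=observe()
T=[(323.0,196.0),(324.5,218.9)];B=[(324.0,186.7),(325.6,204.6)]
print('tri top',tri([(w1,T[0]),(w2,T[1])]),'tri bore',tri([(w1,B[0]),(w2,B[1])]))
for c,t,b in zip((w1,w2),T,B):print('top@.119',atz(c,[t],.119),'bore@.082',atz(c,[b],.082))
w0=pickle.load(open('w2.pkl','rb'))
m=cv2.inRange(cv2.cvtColor(sc['color'],cv2.COLOR_RGB2HSV),(100,90,30),(130,255,255));n,_,st,ce=cv2.connectedComponentsWithStats(m)
e=proj(sc,[[.517,.115,.1085]])[0];print('scene exp',e)
for i in range(1,n):
    if st[i][4]>8 and np.linalg.norm(ce[i]-e)<15:print(st[i],ce[i],'cap centre@.1085',atz(sc,[ce[i]],.1085),'tri',tri([(sc,ce[i]),(w2,np.array([324.5,215]))]))
print(s['tcp_pos'])
E
```

```text
tri top (array([0.5152, 0.1187, 0.1426]), [np.float64(0.0008568798145218659), np.float64(0.0008568798145218206)]) tri bore (array([0.516 , 0.1208, 0.108 ]), [np.float64(0.0008788876275986672), np.float64(0.0008788876275988683)])
top@.119 [[0.5155 0.1127 0.119 ]] bore@.082 [[0.5164 0.1151 0.082 ]]
top@.119 [[0.5177 0.1113 0.119 ]] bore@.082 [[0.5185 0.114  0.082 ]]
scene exp [328.2547 187.9138]
[329 185   3   6  15] [329.9333 187.6667] cap centre@.1085 [[0.5203 0.1116 0.1085]] tri (array([0.5181, 0.1113, 0.1098]), [np.float64(0.0007649361922291883), np.float64(0.0007649361922290083)])
[0.5171 0.1149 0.1882]
```

play_rows --targets '[{"hand": 0.35,"dx": -0.08,"dy": 0.02,"dz": 0.4,"rx": 0,"ry": 0,"rz": 0},{"hand": 0.35,"dx": 0,"dy": 0,"dz": 0.7,"rx": 0,"ry": 0,"rz": 0},{"hand": 0.35,"dx": 0,"dy": 0,"dz": 0.7,"rx": 0,"ry": 0,"rz": 0},{"hand": 0.35,"dx": 0,"dy": 0,"dz": 0.6,"rx": 0,"ry": 0,"rz": 0},{"hand": 0.35,"dx": 0,"dy": 0,"dz": 0.4,"rx": 0,"ry": 0,"rz": 0},{"hand": 0.35,"dx": 0,"dy": 0,"dz": 0,"rx": 0,"ry": 0,"rz": 0},{"hand": 0.35,"dx": 0,"dy": 0,"dz": 0,"rx": 0,"ry": 0,"rz": 0}]' --grip_force 8

```text
clock: 13.07
tcp_pos: [0.5168, 0.112, 0.1022]
tcp_rot: [-1.994, -2.427, 0.001]
ft_force: [-0.7, 0.1, 0.5]
finger_gap: 0.351
gripper_force: 0.0
```

```bash
cat > m.py <<'E'
from fit import *
def avg(n=6):
    P=[];F=[];M=[]
    for _ in range(n):
        camera('scene');s=observe();P.append(s['tcp_pos']);F.append(s['ft_force']);M.append(s['moment'])
    Rm=R.from_rotvec(s['tcp_rot']).as_matrix()
    print('t',round(s['clock'],2),'p',np.mean(P,0),'Ftool',Rm.T@np.mean(F,0),'sd',np.std(F,0),'Mtool',Rm.T@np.mean(M,0),'gap',s['finger_gap'],s['gripper_force'])
E
python3 - <<'E'
from m import *
avg()
w=camera('wrist');b,a=bb(w,proj(w,[[.5172,.1125,.119]])[0]);print(b,a,model(w,[.5172,.1125,.119]))
print(fit([(w,b)])[0])
cv2.imwrite('pics/w6.png',w['color'][:,:,::-1])
E
```

```text
t 13.37 p [0.518  0.1121 0.1037] Ftool [-0.0376  0.0771 -0.0157] sd [0.6131 0.3167 0.5944] Mtool [ 0.0523 -0.0586 -0.0265] gap 0.35123466273056986 0.0
[307.5 233.5 333.5 267.5] 729 [309.2122 230.8747 336.6669 268.9932]
[0.5172 0.1048 0.1033]
```

play_rows --targets '[{"hand": 0.35,"dx": 0,"dy": -0.04,"dz": 0.02,"rx": 0,"ry": 0,"rz": 0},{"hand": 0,"dx": 0,"dy": 0,"dz": 0,"rx": 0,"ry": 0,"rz": 0},{"hand": 0,"dx": 0,"dy": 0,"dz": 0,"rx": 0,"ry": 0,"rz": 0},{"hand": 0,"dx": 0,"dy": 0,"dz": 0,"rx": 0,"ry": 0,"rz": 0},{"hand": 0,"dx": 0,"dy": 0,"dz": 0,"rx": 0,"ry": 0,"rz": 0},{"hand": 0,"dx": 0,"dy": 0,"dz": 0,"rx": 0,"ry": 0,"rz": 0}]' --grip_force 8

```text
clock: 13.92
tcp_pos: [0.5157, 0.1119, 0.1018]
tcp_rot: [-1.994, -2.427, 0.0]
ft_force: [-0.3, -0.0, 0.0]
finger_gap: 0.166
gripper_force: 8.0
```

```bash
python3 - <<'E'
from m import *
avg(8)
E
```

```text
t 14.32 p [0.5157 0.1119 0.1018] Ftool [-0.3921  0.1371 -0.1354] sd [0.6828 0.3466 0.4362] Mtool [ 0.0713 -0.0575 -0.007 ] gap 0.16430688430746243 7.999988367373589
```

play_rows --targets '[{"hand": 0,"dx": 0,"dy": 0,"dz": -0.05,"rx": 0,"ry": 0,"rz": 0},{"hand": 0,"dx": 0,"dy": 0,"dz": -0.05,"rx": 0,"ry": 0,"rz": 0},{"hand": 0,"dx": 0,"dy": 0,"dz": -0.05,"rx": 0,"ry": 0,"rz": 0},{"hand": 0,"dx": 0,"dy": 0,"dz": -0.05,"rx": 0,"ry": 0,"rz": 0},{"hand": 0,"dx": 0,"dy": 0,"dz": -0.05,"rx": 0,"ry": 0,"rz": 0},{"hand": 0,"dx": 0,"dy": 0,"dz": -0.05,"rx": 0,"ry": 0,"rz": 0},{"hand": 0,"dx": 0,"dy": 0,"dz": -0.05,"rx": 0,"ry": 0,"rz": 0},{"hand": 0,"dx": 0,"dy": 0,"dz": -0.05,"rx": 0,"ry": 0,"rz": 0},{"hand": 0,"dx": 0,"dy": 0,"dz": 0,"rx": 0,"ry": 0,"rz": 0}]'

```text
clock: 15.07
tcp_pos: [0.516, 0.1119, 0.1143]
tcp_rot: [1.994, 2.427, 0.001]
ft_force: [-0.7, -1.0, -0.6]
finger_gap: 0.168
gripper_force: 8.0
```

```bash
python3 - <<'E'
from m import *
avg(8)
E
```

```text
t 15.47 p [0.5157 0.1119 0.1138] Ftool [0.2567 0.0797 0.5407] sd [0.6643 0.3654 0.4615] Mtool [ 0.0459 -0.0557 -0.0048] gap 0.16118392133516732 8.000043620268116
```

play_rows --targets '[{"hand": 0,"dx": 0,"dy": 0,"dz": -0.09,"rx": 0,"ry": 0,"rz": 0},{"hand": 0,"dx": 0,"dy": 0,"dz": -0.09,"rx": 0,"ry": 0,"rz": 0},{"hand": 0,"dx": 0,"dy": 0,"dz": -0.09,"rx": 0,"ry": 0,"rz": 0},{"hand": 0,"dx": 0,"dy": 0,"dz": -0.09,"rx": 0,"ry": 0,"rz": 0},{"hand": 0,"dx": 0,"dy": 0,"dz": -0.09,"rx": 0,"ry": 0,"rz": 0},{"hand": 0,"dx": 0,"dy": 0,"dz": -0.09,"rx": 0,"ry": 0,"rz": 0},{"hand": 0,"dx": 0,"dy": 0,"dz": -0.09,"rx": 0,"ry": 0,"rz": 0},{"hand": 0,"dx": 0,"dy": 0,"dz": -0.09,"rx": 0,"ry": 0,"rz": 0},{"hand": 0,"dx": 0,"dy": 0,"dz": -0.05,"rx": 0,"ry": 0,"rz": 0},{"hand": 0,"dx": 0,"dy": 0,"dz": 0,"rx": 0,"ry": 0,"rz": 0}]'

```text
clock: 16.3
tcp_pos: [0.516, 0.1119, 0.1375]
tcp_rot: [1.994, 2.427, 0.001]
ft_force: [0.1, 0.7, -0.1]
finger_gap: 0.165
gripper_force: 8.0
```

```bash
python3 - <<'E'
from m import *
avg(10)
w=camera('wrist');c=camera('scene')
a=cv2.resize(c['color'][110:230,270:390],(400,400),interpolation=cv2.INTER_CUBIC)
b=cv2.resize(w['color'][150:290,250:390],(400,400),interpolation=cv2.INTER_CUBIC)
cv2.imwrite('pics/end.png',np.hstack([a,b])[:,:,::-1])
E
```

```text
t 16.8 p [0.5156 0.1119 0.1368] Ftool [-0.0889  0.0716  0.2337] sd [0.4285 0.4782 0.3058] Mtool [ 0.0494 -0.0602 -0.0019] gap 0.16662535943841078 8.000005166977644
```

View pics/end.png

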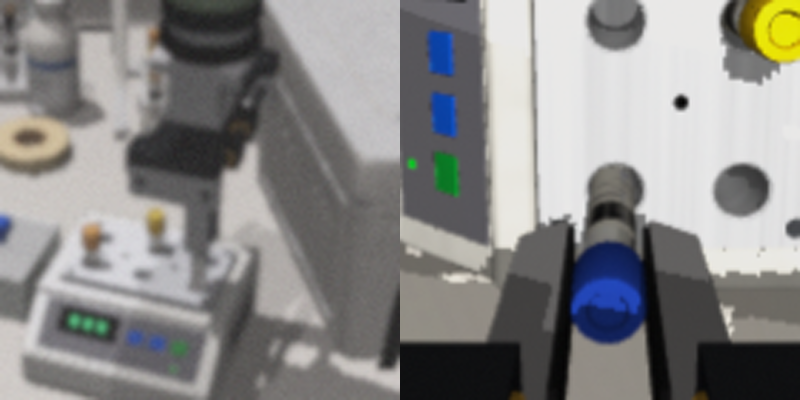

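The left view shows the tube held above its bore, the other tubes seated and the hood standing at the left edge. The right view shows the blue cap at crop (607,290) in the pads, with the tube entering its bore at (615,188). The tube looks slightly left of centre, so I'll check that numerically.

```bash
python3 - <<'E'
from m import *
w=camera('wrist');s=observe();g=cv2.cvtColor(w['color'],cv2.COLOR_RGB2GRAY)
for r in range(205,240,3):print(r,g[r,312:342].tolist())
ax=s['tcp_pos'][:2]
print(proj(w,[[*ax,z] for z in(.154,.133,.1,.082)]))
# bore estimates: two fully visible neighbours
for n,cx,cy in(('(+18,-48)',509.5,216.5),):pass
E
```

```text
205 [229, 229, 226, 223, 222, 221, 222, 223, 222, 223, 224, 225, 225, 222, 223, 223, 222, 222, 224, 227, 227, 227, 227, 227, 227, 228, 227, 227, 227, 229]
208 [229, 229, 226, 223, 221, 217, 208, 179, 154, 141, 135, 117, 113, 124, 126, 129, 118, 127, 144, 183, 213, 225, 227, 227, 228, 228, 227, 227, 227, 229]
211 [229, 229, 226, 217, 179, 128, 106, 108, 113, 118, 120, 120, 120, 117, 115, 107, 98, 93, 87, 74, 79, 140, 184, 219, 227, 228, 227, 226, 227, 229]
214 [229, 228, 214, 173, 96, 87, 100, 105, 105, 105, 108, 112, 114, 115, 113, 106, 99, 95, 94, 82, 68, 68, 107, 167, 219, 227, 226, 226, 226, 229]
217 [228, 228, 209, 164, 100, 91, 101, 105, 106, 105, 102, 102, 101, 103, 105, 102, 99, 102, 94, 82, 79, 77, 101, 171, 214, 226, 226, 226, 227, 229]
220 [228, 228, 221, 168, 103, 86, 89, 91, 88, 85, 79, 74, 70, 80, 91, 96, 105, 108, 100, 86, 75, 106, 177, 204, 225, 227, 226, 226, 227, 228]
223 [228, 228, 221, 136, 84, 55, 28, 17, 16, 25, 31, 24, 21, 30, 43, 53, 62, 70, 74, 92, 157, 202, 220, 226, 228, 227, 226, 225, 226, 228]
226 [228, 225, 163, 95, 61, 32, 19, 26, 42, 61, 71, 66, 65, 63, 59, 56, 60, 60, 47, 46, 91, 116, 121, 137, 211, 215, 211, 215, 223, 227]
229 [224, 223, 147, 84, 76, 93, 107, 115, 119, 121, 123, 125, 125, 123, 117, 113, 111, 102, 76, 51, 74, 111, 110, 76, 76, 75, 91, 96, 98, 100]
232 [191, 146, 101, 91, 97, 104, 112, 116, 119, 120, 122, 124, 125, 121, 110, 103, 98, 94, 94, 88, 86, 111, 91, 40, 19, 42, 86, 96, 97, 96]
235 [115, 120, 105, 95, 91, 87, 68, 48, 44, 39, 36, 39, 40, 38, 41, 47, 63, 72, 68, 55, 75, 110, 92, 39, 15, 27, 74, 93, 96, 96]
238 [107, 87, 49, 30, 29, 30, 33, 33, 33, 33, 34, 33, 33, 32, 33, 32, 33, 30, 29, 31, 54, 96, 89, 38, 14, 19, 54, 89, 96, 96]
[[323.8303 258.6724]
 [323.6911 244.1047]
 [323.5241 226.6495]
 [323.452  219.1116]]
```

play_rows --targets '[{"hand": 0,"dx": 0,"dy": 0.015,"dz": 0,"rx": 0,"ry": 0,"rz": 0},{"hand": 0,"dx": 0,"dy": 0.015,"dz": 0,"rx": 0,"ry": 0,"rz": 0},{"hand": 0,"dx": 0,"dy": 0,"dz": 0,"rx": 0,"ry": 0,"rz": 0}]'

```text
clock: 17.2
tcp_pos: [0.5167, 0.112, 0.137]
tcp_rot: [1.994, 2.427, 0.0]
ft_force: [0.9, 0.7, 0.1]
finger_gap: 0.166
gripper_force: 8.0
```

```bash
python3 - <<'E'
from m import *
avg(10)
w=camera('wrist');g=cv2.cvtColor(w['color'],cv2.COLOR_RGB2GRAY)
for r in range(208,232,3):print(r,g[r,312:342].tolist())
E
```

```text
t 17.7 p [0.5166 0.112  0.1369] Ftool [ 0.0144 -0.218   0.4386] sd [0.4018 0.412  0.2736] Mtool [ 0.0639 -0.0527 -0.01  ] gap 0.1647232456587522 7.999889855564106
208 [229, 226, 223, 220, 214, 205, 178, 151, 139, 138, 125, 116, 127, 127, 126, 133, 135, 156, 190, 214, 225, 226, 227, 227, 227, 226, 227, 227, 230, 230]
211 [229, 226, 214, 175, 119, 87, 95, 106, 114, 117, 120, 121, 119, 117, 115, 107, 98, 92, 81, 85, 142, 193, 221, 227, 228, 227, 226, 227, 229, 229]
214 [228, 212, 159, 93, 69, 86, 99, 104, 105, 105, 109, 111, 114, 114, 112, 105, 98, 95, 93, 77, 71, 117, 184, 222, 227, 226, 225, 227, 229, 229]
217 [227, 203, 150, 97, 80, 90, 101, 105, 105, 104, 103, 102, 100, 103, 105, 102, 99, 101, 93, 82, 76, 101, 172, 220, 227, 226, 226, 227, 229, 228]
220 [228, 224, 200, 150, 98, 85, 88, 91, 88, 85, 79, 73, 70, 80, 90, 95, 105, 108, 100, 90, 117, 179, 210, 226, 227, 226, 226, 227, 228, 228]
223 [217, 223, 217, 159, 97, 57, 28, 16, 16, 26, 31, 25, 20, 29, 44, 53, 63, 70, 74, 94, 169, 216, 226, 227, 227, 225, 225, 226, 228, 228]
226 [227, 226, 218, 139, 71, 32, 18, 26, 40, 62, 69, 66, 65, 64, 59, 56, 60, 60, 46, 61, 145, 131, 123, 123, 132, 149, 199, 217, 226, 226]
229 [138, 208, 191, 112, 78, 93, 107, 115, 119, 122, 124, 126, 126, 122, 117, 113, 110, 102, 75, 51, 71, 110, 110, 76, 74, 74, 91, 96, 97, 100]
```

```bash
python3 -c "
from station import *
print(sign_off())"
```

```text
the job is handed in; nothing more can be done
None
```

The job is handed in: the hood stands upright on the bench, and the arm holds the dark blue tube about 35 mm up in its bore, centred side to side with almost no sideways force on the wrist. The fore-and-aft centring was checked only by that force, the other tubes are still seated, and I used about 18 s of the 54 s allowed.

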